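# Tighten the stirrer's belt to the red ratchet tooth

### The arm

A 6-joint arm with a two-finger parallel gripper is mounted at the origin on the work surface. World frame = base frame: x ahead of the robot, y to its left, z up, the work surface at z = 0. Lengths are in m, angles in rad, forces in N, time in s.
With the tool pointing down it reaches from about 0.3 to 0.775 m from the base axis. Payload 14.6 kg.
Tool frame: the origin (TCP) lies at the very end of the fingers, on their centre line; the grasp point (between the pads) lies arm.hold_point_z behind it (arm.hold_point_z is the distance from the TCP to the grasp point, in m); z points along the fingers, y is the line along which they close (so a half turn about z gives the same grasp; the last joint's range is limited). The gripper opens to 94 mm and grips with 3 to 60 N. Pads are 16 mm wide; open, the fingers measure 119 mm over their backs; the gripper's body (75 mm by 177 mm) begins 78 mm behind the grasp point.
Start: joints at [-1.181, 0.3, 1.521, -0, 1.321, -0.067], TCP at [0.243, -0.494, 0.205] pointing down, gripper open.
Joint ranges: [-3.03, 3.03], [-0.79, 2.21], [0.23, 2.52], [-1.04, 4.18], [0, 3.07], [-2.55, 2.55]. Speed limits (rad/s): [2.22, 2.22, 2.57, 3.14, 3.14, 3.14].

### API

Orientations are given as a 3x3 rotation matrix whose columns are the frame's x, y, z axes.
In Python, from bench import arm gives the robot as it stands. The module is installed in compiled form; this text tells all that it offers.
- The arm moves only by the tool drive_tool, never from a script. Its argument "targets" is a list of rows, each a list of 3 entries, a list of its own where there are three numbers: the shift along the world's x, y, z in m, then the turn, a rotation vector about the world's x, y, z in degrees, then the finger opening in m, from 0 to 0.094. A call has 1 to 10 rows; each row is the pose to reach, as a shift and turn from the pose commanded when the call began; what a row does not reach only later rows make up. A row lasts 1/12 s, in which the tool goes at most 41.7 mm and 7.16 degrees, less where a joint would pass 70% of its speed; a pose out of reach is approached as far as the arm can. A call with a gripper value outside its range is refused whole. The fingers move at their own pace and stop on an object; "grip_force" is the grip in N (left out, the last holds). Time passes only in rows, so rows that repeat a pose let the fingers close. It gives the time, the measured TCP pose, the force, the opening and the grip force at its end, in the units of the state.
- arm.get_state(): the state, without advancing time (a new reading comes with each control period).
- arm.camera(name): name is "side" or "top" or "wrist"; returns a dict with "pixels" (384x512x3 uint8, red, green, blue), "depth" (384x512 float32, m along the optical axis (not along the pixel's ray), 0 where there is no reading), "fx", "fy", "cx", "cy" (pixels), "R" (3x3) and "t" (3): a world point X has camera coordinates R X + t; the wrist camera has in their place "T_tool_cam" (4x4, takes a point from camera to tool coordinates, whose origin is the TCP and whose axes are the flange's). Camera axes: x right, y down, z forward; pixel columns grow to the right and rows downward; lengths in m; the calibration is good to about 2 mm. A picture is of the moment at which its call begins: read the wrist's pose just before it.
- arm.finish_job(): hands the job in; it is judged then, once.
The state is a dict: "clock": time; "joints": joint angles; "qd": joint speeds; "effort": joint torques, N m; "tcp_pos": TCP position; "tool_rot": TCP orientation; "ft_force": force on the tool from outside, world axes, zero at the start; "wrist_torque": the same for the moment, N m; "width": finger opening in m; "grip_force": force on a finger pad.
Only numpy, scipy, OpenCV 4.12 (cv2) and the standard library are available. Lean on these libraries where they do the work, as an engineer would, in place of code of your own. Each camera call takes 0.05 s, during which the arm holds its last target. There are 200 camera calls.

### The job

Tighten the drive belt of the stirrer with the blue knob: turn the blue knob clockwise (seen from above) until the yellow sprung pawl clicks in behind the red tooth of its ratchet wheel, no tooth further, then let go so that the wheel stays caught on the red tooth. Leave the black knob of the other stirrer as it is.

Things in the scene. Friction and masses are not known exactly. Their poses are not given: they have to be found in the camera images.
- blue_knob (a point): Grip height on the axis of the blue bar knob, 115 mm above the bench; turns with it: x along the bar, z up. Bar 56 long, 16 thick (pinch this), top 14 mm above here; clear down to a foot (radius 24) 28 mm and a ratchet wheel (radius 44) and pawl 33 mm below. A white line on the bar's -x half points at the red tooth. 113 mm away on the white box stands a beaker, radius 32, rim 41 mm above here.
- blue_wheel (a joint): Blue knob and 12-tooth wheel, rad, grows clockwise seen from above. A return spring (0.05 to 0.08 N m) turns it back until a tooth rests on the pawl. Rests at 1.57 with the red tooth caught (white line then points at the pawl's tip); at 0.52, 1.05, 2.09 on its neighbours. Starts at 0.52 or 1.05. The pawl catches as the wheel passes these angles: turn to about 1.8, let go; past 2.09 is too far.
- blue_pawl (a joint): Yellow sprung pawl of the blue knob's wheel, a 41 mm finger lying beside the wheel on the left of its box (+y side when the box faces the robot), rad: about 0 when down in a tooth gap, 0.2 when lifted on a tooth's crest. It springs in by itself.
- black_mark (a point): Outer end, on top, of the white line on the black knob of the other stirrer, alike but for the knob's colour: 26 mm from that knob's axis, 129 mm above the bench; -x points outwards along the line. Not to be turned. The two white boxes (220 deep, 150 wide, 65 high, knob on the part nearest the robot) stand left and right in either order, turned up to 20 degrees.

How it is judged:
At the end, for the whole second after the job is handed in: The blue wheel is at rest on the pawl at the red tooth (1.57 rad, between 1.40 and 1.75), the pawl down in the gap (below 0.08 rad), the knob let go; the black knob has not been turned (value of joint blue_wheel between 1.4 and 1.75 rad and value of joint blue_pawl below 0.08 rad and velocity of joint blue_wheel between -0.1 and 0.1 rad/s); the robot touches nothing.
It fails at once if the black knob is turned (its mark moves more than 10 mm) (distance of black_mark from where it was at the start of the episode above 0.01 m).
It also fails if it takes over 35 s, if anything falls off the work surface, if the arm or the gripper's body presses on something with over 40 N, if the wrist force passes 120 N, or if a joint passes its speed limit or range.

## Working session

There is one attempt and no reset: what is moved stays moved. The work goes in short steps, Python scripts to look and compute and a tool call to move; the robot and the scene stay as the last step left them, time stands still between calls to the robot, and variables do not carry over. Pictures are saved under pics/ and viewed, at most 10 in all, crops included, and the job is handed in when it is done.

Besides the shell and the picture viewer there is one more tool, called after "Request:" by a JSON object that holds its "fn" and its "kwargs". drive_tool: Moves the arm, as the interface text tells. Its arguments: {"type":"object","properties":{"targets":{"type":"array","items":{"type":"array"}},"grip_force":{"type":"number"}},"required":["targets"]}

```bash
mkdir -p pics
python3 - <<'E'
from bench import arm
import cv2,numpy as np
s=arm.get_state();print(s['clock'],s['tcp_pos'],np.round(s['tool_rot'],3).tolist(),s['width'],arm.hold_point_z)
ims=[]
for n in('top','side'):
    c=arm.camera(n);np.savez(n+'0.npz',**c);ims.append(c['pixels'][:,:,::-1])
    print(n,c['fx'],c['cx'],c['cy'],np.round(c['R'],3).tolist(),np.round(c['t'],3))
cv2.imwrite('pics/a.png',ims[0]);cv2.imwrite('pics/b.png',ims[1])
E
```

```text
0.0 [ 0.24249143 -0.49335817  0.2048865 ] [[0.897, 0.441, -0.0], [0.441, -0.897, 0.001], [0.0, -0.001, -1.0]] 0.09374566535071319 0.0188
top 379.7022158538641 254.65593681438997 194.9700125592079 [[-0.166, -0.986, 0.003], [-0.955, 0.16, -0.251], [0.247, -0.044, -0.968]] [0.083 0.545 0.662]
side 487.14284306676655 254.07830809884518 194.13786671719785 [[0.98, -0.199, -0.012], [-0.151, -0.702, -0.696], [0.13, 0.684, -0.718]] [-0.52   0.199  0.856]
```

View pics/a.png

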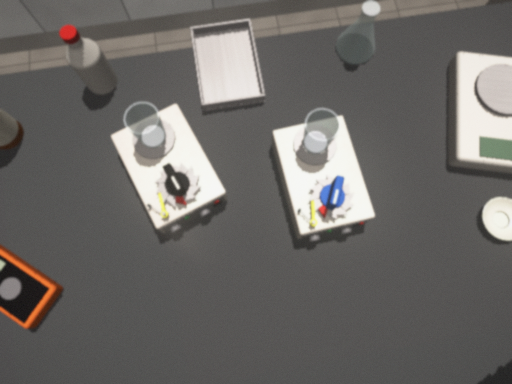

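View pics/b.png

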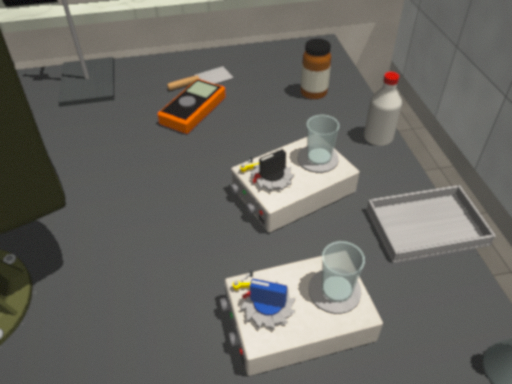

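Top view shows the blue knob at about (333,195), its yellow pawl at (312,213) and red tooth near (322,210); the black knob's box is to the left (178,183). I measure the bar with depth and take an enlarged crop.

```bash
cat > h.py <<'E'
import numpy as np,cv2
def pts(c):
    v,u=np.mgrid[:384,:512];d=c['depth']
    P=np.stack([(u-c['cx'])/c['fx']*d,(v-c['cy'])/c['fy']*d,d],-1)
    return (P-c['t'])@c['R']
def mask(c,lo,hi): return cv2.inRange(cv2.cvtColor(c['pixels'],cv2.COLOR_RGB2HSV),lo,hi)>0
BLUE=((105,130,40),(130,255,255));YEL=((22,130,100),(35,255,255));RED=((0,150,80),(8,255,255))
E
python3 - <<'E'
from h import *
ims=[]
for n,b in(('top',(285,160,80,80)),('side',(225,265,80,80))):
    c=dict(np.load(n+'0.npz'));P=pts(c);ok=c['depth']>0
    m=mask(c,*BLUE)&ok&(P[...,2]>.06)
    t=m&(P[...,2]>.12)
    q=P[t];print(n,m.sum(),t.sum(),q.mean(0),q.min(0),q.max(0),cv2.minAreaRect((q[:,:2]*1000).astype(np.float32)))
    w,V=np.linalg.eigh(np.cov(q[:,:2].T));print('bar dir',V[:,1],np.sqrt(w)*12**.5)
    f=P[m&(P[...,2]<.1)];print('foot',len(f),f.mean(0))
    y=mask(c,*YEL)&ok&(P[...,2]>.06);q=P[y];print('yel',len(q))
    for col in(YEL,RED):
        k,l,st,ce=cv2.connectedComponentsWithStats((mask(c,*col)&ok&(P[...,2]>.05)&(P[...,2]<.11)).astype(np.uint8))
        for i in range(1,k):
            if st[i,4]>4:print(st[i].tolist(),P[l==i].mean(0).round(4),P[l==i].min(0).round(3),P[l==i].max(0).round(3))
    x,y,w,h=b;ims.append(cv2.resize(c['pixels'][y:y+h,x:x+w,::-1],(400,400),interpolation=cv2.INTER_CUBIC))
cv2.imwrite('pics/c.png',np.hstack(ims))
E
```

```text
top 311 143 [ 0.52399518 -0.15076801  0.12914462] [ 0.49478603 -0.16419054  0.12548302] [ 0.54363988 -0.13387414  0.1320218 ] ((520.1354370117188, -149.86660766601562), (15.434356689453125, 50.91621780395508), 64.34776306152344)
bar dir [-0.90072423  0.43439137] [0.01671542 0.05062338]
foot 165 [ 0.52219335 -0.14580388  0.08788534]
yel 32
[311, 202, 2, 17, 18] [ 0.502  -0.1087  0.0819] [ 0.486 -0.112  0.079] [ 0.516 -0.105  0.084]
[163, 204, 1, 6, 6] [0.5538 0.1656 0.0822] [0.549 0.165 0.08 ] [0.559 0.166 0.084]
[165, 214, 3, 3, 5] [0.5368 0.1619 0.0801] [0.535 0.16  0.078] [0.539 0.164 0.081]
[178, 197, 7, 6, 21] [0.5615 0.1319 0.0818] [0.556 0.126 0.08 ] [0.568 0.136 0.084]
[320, 206, 6, 9, 39] [ 0.4981 -0.1285  0.0812] [ 0.49  -0.134  0.078] [ 0.505 -0.124  0.084]
side 836 278 [ 0.52502319 -0.15716476  0.12677808] [ 0.49708586 -0.16970284  0.12003298] [ 0.54652567 -0.14442924  0.13095873] ((522.6315307617188, -153.37716674804688), (15.177985191345215, 52.421024322509766), 65.74107360839844)
bar dir [-0.93431097  0.35645899] [0.01265302 0.05081841]
foot 325 [ 0.51782083 -0.16154264  0.08939726]
yel 181
[240, 163, 19, 9, 76] [0.5511 0.1641 0.0785] [0.536 0.157 0.065] [0.574 0.187 0.083]
[232, 282, 18, 9, 104] [ 0.4868 -0.1102  0.079 ] [ 0.474 -0.114  0.063] [ 0.501 -0.096  0.086]
[254, 174, 6, 8, 21] [0.5622 0.131  0.0802] [0.556 0.121 0.078] [0.568 0.14  0.082]
[244, 292, 5, 5, 11] [ 0.4926 -0.1297  0.0806] [ 0.488 -0.132  0.079] [ 0.496 -0.127  0.082]
```

View pics/c.png

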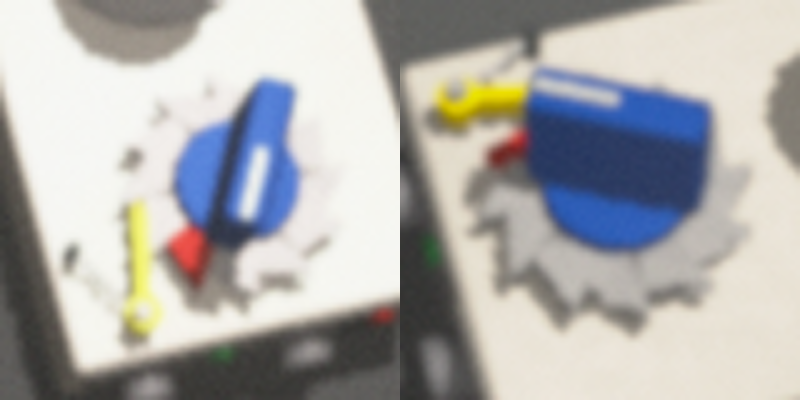

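The crops show the white line pointing at the red tooth, about 60° short of the pawl's tip, so the wheel starts at 0.52. I move over the knob with the fingers to straddle the bar, turning +130° so joint 6 keeps room for the clockwise turn.

Request:
{"fn": "drive_tool", "kwargs": {"targets": [[[0.028,0.034,0.01],[0,0,7],0.06],[[0.056,0.069,0.03],[0,0,14],0.06],[[0.084,0.103,0.045],[0,0,21],0.06],[[0.112,0.137,0.045],[0,0,28],0.06],[[0.14,0.172,0.045],[0,0,35],0.06],[[0.168,0.206,0.045],[0,0,42],0.06],[[0.196,0.24,0.045],[0,0,49],0.06],[[0.224,0.274,0.045],[0,0,56],0.06],[[0.252,0.309,0.045],[0,0,63],0.06],[[0.278,0.343,0.045],[0,0,70],0.06]]}}

```text
clock: 0.93
tcp_pos: [0.5018, -0.1738, 0.2503]
tool_rot: [[-0.114, 0.994, -0.0], [0.994, 0.114, 0.0], [0.0, -0.0, -1.0]]
ft_force: [0.3, -0.9, -0.1]
width: 0.0598
grip_force: 0.0
```

Request:
{"fn": "drive_tool", "kwargs": {"targets": [[[0,0,0],[0,0,7],0.06],[[0,0,0],[0,0,14],0.06],[[0,0,0],[0,0,21],0.06],[[0,0,0],[0,0,28],0.06],[[0,0,0],[0,0,35],0.06],[[0,0,0],[0,0,42],0.06],[[0,0,0],[0,0,49],0.06],[[0,0,0],[0,0,56],0.06],[[0,0,0],[0,0,60],0.06],[[0,0,0],[0,0,60],0.06]]}}

```text
clock: 1.77
tcp_pos: [0.5008, -0.1757, 0.2501]
tool_rot: [[-0.916, 0.401, -0.001], [0.401, 0.916, 0.0], [0.001, 0.0, -1.0]]
ft_force: [-0.6, 0.7, -0.1]
width: 0.0601
grip_force: 0.0
```

```bash
cat > w.py <<'E'
from h import *
from bench import arm
import sys
s=arm.get_state();c=arm.camera('wrist')
Rt,p=np.array(s['tool_rot']),np.array(s['tcp_pos']);T=c['T_tool_cam']
R=Rt@T[:3,:3];t=Rt@T[:3,3]+p          # world = R cam + t
c['R']=R.T;c['t']=-R.T@t
P=pts(c);ok=c['depth']>0
print('clock',s['clock'],'tcp',p.round(4),'yaw',np.degrees(np.arctan2(Rt[1,0],Rt[0,0])).round(2),'tilt',Rt[2].round(3),'q',np.round(s['joints'],2),'w',s['width'],'F',s['ft_force'])
m=mask(c,*BLUE)&ok
for nm,q in(('bar',P[m&(P[...,2]>.122)&(P[...,2]<.136)]),('foot',P[m&(P[...,2]<.1)&(P[...,2]>.08)])):
    if len(q)>20:
        q=q[:,:2].astype(np.float32)*1000
        print(nm,len(q),q.mean(0),cv2.minAreaRect(q),cv2.minEnclosingCircle(q))
cv2.imwrite(sys.argv[1],c['pixels'][:,:,::-1])
E
python3 w.py pics/d.png
```

```text
clock 1.7667 tcp [ 0.5008 -0.1757  0.2501] yaw 156.36 tilt [ 0.001  0.    -1.   ] q [-0.41  0.23  1.51  0.    1.41 -1.56] w 0.06010450955098829 F [-0.62272714  0.67607051 -0.11577214]
bar 710 [ 521.54114 -153.1705 ] ((521.29833984375, -152.47817993164062), (15.96293830871582, 55.132423400878906), 64.51078796386719) ((521.369140625, -152.3793487548828), 27.855878829956055)
foot 618 [ 519.0397  -154.31947] ((517.7907104492188, -150.69979858398438), (46.3994255065918, 48.111793518066406), 73.46458435058594) ((519.649658203125, -150.4811553955078), 25.819042205810547)
```

View pics/d.png

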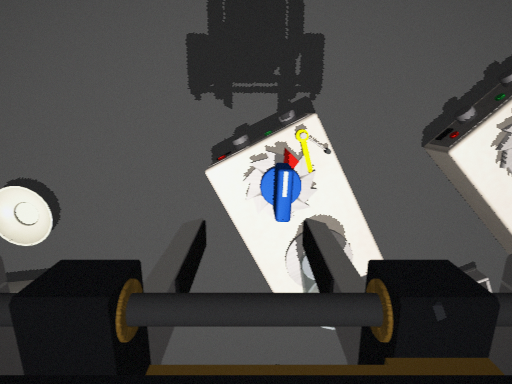

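The wrist view shows the blue bar at (284,194) with its line toward the red tooth (290,158) and pawl tip (310,172). Measured knob centre is (0.521,-0.152) and bar direction 154.5°. I move above it and re-measure.

Request:
{"fn": "drive_tool", "kwargs": {"targets": [[[0.01,0.012,0],[0,0,-2],0.06],[[0.02,0.0235,0],[0,0,-2],0.06],[[0.02,0.0235,-0.035],[0,0,-2],0.06],[[0.02,0.0235,-0.07],[0,0,-2],0.06],[[0.02,0.0235,-0.07],[0,0,-2],0.06],[[0.02,0.0235,-0.07],[0,0,-2],0.06]]}}

```text
clock: 2.32
tcp_pos: [0.5204, -0.152, 0.18]
tool_rot: [[-0.899, 0.437, -0.003], [0.437, 0.899, 0.001], [0.003, -0.0, -1.0]]
ft_force: [-0.3, -0.1, 0.7]
width: 0.0601
grip_force: 0.0
```

```bash
python3 w.py pics/e.png
```

```text
clock 2.3167 tcp [ 0.5204 -0.152   0.18  ] yaw 154.06 tilt [ 0.003 -0.    -1.   ] q [-0.35  0.31  1.57 -0.    1.26 -1.47] w 0.060054973532976445 F [-0.30167933 -0.07341633  0.67553679]
bar 1109 [ 522.07684 -152.66173] ((521.3987426757812, -152.48641967773438), (15.131142616271973, 55.27381134033203), 64.5903549194336) ((521.4584350585938, -152.10824584960938), 27.825740814208984)
foot 1060 [ 520.38574 -151.12233] ((518.6317138671875, -150.32073974609375), (46.08094787597656, 48.647132873535156), 61.7703857421875) ((520.551025390625, -149.25494384765625), 26.34650230407715)
```

Request:
{"fn": "drive_tool", "kwargs": {"targets": [[[0.001,-0.0003,-0.03],[0,0,0.5],0.06],[[0.001,-0.0003,-0.06],[0,0,0.5],0.06],[[0.001,-0.0003,-0.082],[0,0,0.5],0.06],[[0.001,-0.0003,-0.082],[0,0,0.5],0.06],[[0.001,-0.0003,-0.082],[0,0,0.5],0.0],[[0.001,-0.0003,-0.082],[0,0,0.5],0.0],[[0.001,-0.0003,-0.082],[0,0,0.5],0.0],[[0.001,-0.0003,-0.082],[0,0,0.5],0.0],[[0.001,-0.0003,-0.082],[0,0,0.5],0.0],[[0.001,-0.0003,-0.082],[0,0,0.5],0.0]], "grip_force": 25}}

```text
clock: 3.2
tcp_pos: [0.5221, -0.1526, 0.0991]
tool_rot: [[-0.904, 0.428, 0.001], [0.428, 0.904, -0.0], [-0.001, 0.0, -1.0]]
ft_force: [-0.1, 0.8, -0.2]
width: 0.0236
grip_force: 0.0
```

Request:
{"fn": "drive_tool", "kwargs": {"targets": [[[0,0,0],[0,0,0],0.0],[[0,0,0],[0,0,0],0.0],[[0,0,0],[0,0,0],0.0],[[0,0,0],[0,0,0],0.0],[[0,0,0],[0,0,-5],0.0],[[0,0,0],[0,0,-10],0.0],[[0,0,0],[0,0,-15],0.0],[[0,0,0],[0,0,-20],0.0]], "grip_force": 25}}

```text
clock: 3.87
tcp_pos: [0.5223, -0.152, 0.0988]
tool_rot: [[-0.7, 0.714, 0.001], [0.714, 0.7, 0.001], [-0.0, 0.001, -1.0]]
ft_force: [1.9, 4.4, 4.9]
width: 0.016
grip_force: 25.0
```

Firm grip on the 16 mm bar and small forces; continuing the turn.

Request:
{"fn": "drive_tool", "kwargs": {"targets": [[[0,0,0],[0,0,-6],0.0],[[0,0,0],[0,0,-12],0.0],[[0,0,0],[0,0,-18],0.0],[[0,0,0],[0,0,-24],0.0],[[0,0,0],[0,0,-30],0.0],[[0,0,0],[0,0,-36],0.0],[[0,0,0],[0,0,-42],0.0],[[0,0,0],[0,0,-48],0.0],[[0,0,0],[0,0,-53],0.0],[[0,0,0],[0,0,-53],0.0]]}}

```text
clock: 4.7
tcp_pos: [0.5222, -0.1521, 0.0988]
tool_rot: [[0.149, 0.989, 0.001], [0.989, -0.149, 0.001], [0.001, 0.0, -1.0]]
ft_force: [1.6, 4.9, 4.5]
width: 0.0159
grip_force: 25.0
```

Run:
```python
from h import *
from bench import arm
s=arm.get_state();R=np.array(s['tool_rot']);print(np.degrees(np.arctan2(R[1,0],R[0,0])),s['ft_force'],s['wrist_torque'])
c=arm.camera('side');t=arm.camera('top')
cv2.imwrite('pics/f.png',np.hstack([cv2.resize(i['pixels'][y:y+100,x:x+100,::-1],(400,400),interpolation=cv2.INTER_CUBIC) for i,x,y in((t,270,150),(c,210,250))]))
```

```text
81.45061882741625 [1.6207276  4.88716618 4.53645074] [ 1.02690552 -0.07173802  0.04059248]
```

View pics/f.png

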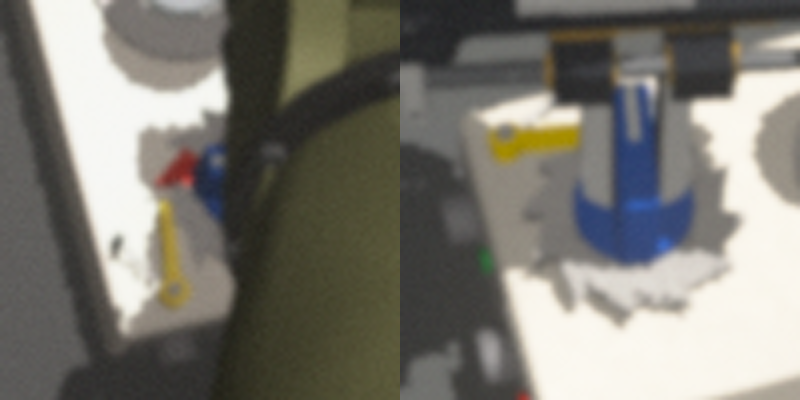

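The top crop shows the red tooth (180,168) just past the pawl's tip (165,205), as wanted. I ease back 8°, open and rise.

Request:
{"fn": "drive_tool", "kwargs": {"targets": [[[0,0,0],[0,0,0],0.0],[[0,0,0],[0,0,4],0.0],[[0,0,0],[0,0,8],0.0],[[0,0,0],[0,0,8],0.05],[[0,0,0],[0,0,8],0.05],[[0,0,0],[0,0,8],0.05],[[0,0,0],[0,0,8],0.05],[[0,0,0],[0,0,8],0.05],[[0,0,0],[0,0,8],0.05],[[0,0,0],[0,0,8],0.05]]}}

```text
clock: 5.63
tcp_pos: [0.5219, -0.1526, 0.0984]
tool_rot: [[0.006, 1.0, -0.0], [1.0, -0.006, -0.0], [-0.0, -0.0, -1.0]]
ft_force: [0.4, -1.3, -0.1]
width: 0.0503
grip_force: 0.0
```

Request:
{"fn": "drive_tool", "kwargs": {"targets": [[[0,0,0],[0,0,0],0.05],[[0,0,0],[0,0,0],0.05],[[0,0,0.03],[0,0,0],0.05],[[0,0,0.06],[0,0,0],0.05],[[0,0,0.09],[0,0,0],0.05],[[0,0,0.12],[0,0,0],0.05],[[0,0,0.15],[0,0,0],0.05],[[-0.03,0,0.15],[0,0,0],0.05],[[-0.06,0,0.15],[0,0,0],0.05],[[-0.06,0,0.15],[0,0,0],0.05]]}}

```text
clock: 6.47
tcp_pos: [0.4589, -0.1524, 0.2489]
tool_rot: [[0.006, 1.0, -0.0], [1.0, -0.006, -0.0], [-0.0, -0.0, -1.0]]
ft_force: [0.8, 0.3, 0.8]
width: 0.0497
grip_force: 0.0
```

```bash
python3 w.py pics/g.png; python3 -c "
import cv2,numpy as np
from bench import arm
g=cv2.imread('pics/g.png');c=arm.camera('side')['pixels'][250:350,210:310,::-1]
cv2.imwrite('pics/g2.png',np.hstack([cv2.resize(g,(512,384)),cv2.resize(c,(288,384),interpolation=2)]))"
```

```text
clock 6.4667 tcp [ 0.4589 -0.1524  0.2489] yaw 89.64 tilt [-0. -0. -1.] q [-0.4   0.12  1.64 -0.    1.38 -0.39] w 0.0497049855629574 F [0.75579757 0.28347527 0.77239833]
bar 753 [ 520.6176  -152.37135] ((521.0311279296875, -151.6826171875), (16.479290008544922, 55.305511474609375), 2.3628287315368652) ((521.7013549804688, -151.834716796875), 28.016212463378906)
foot 574 [ 514.91205 -150.98482] ((521.3765869140625, -151.81402587890625), (45.87045669555664, 47.10093307495117), 49.71669387817383) ((521.0446166992188, -149.239501953125), 25.480772018432617)
```

View pics/g2.png

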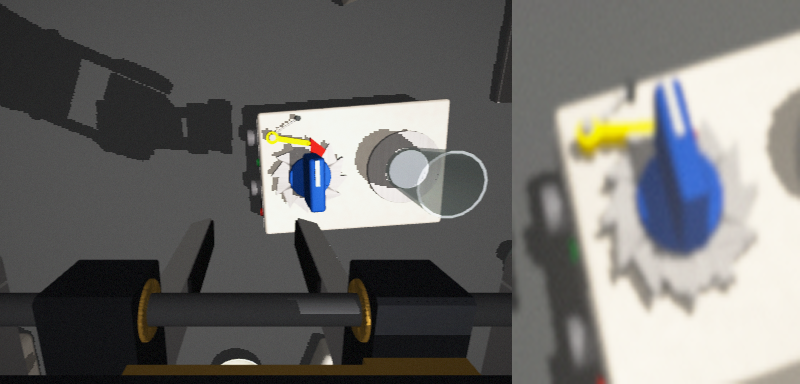

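The wrist view shows the red tooth (318,147) resting on the pawl tip (311,143). The bar stands at 92.4°, 62° clockwise from its start, so the wheel is at about 1.6 rad and the gripper is clear.

```bash
python3 -c "
from bench import arm
print(arm.finish_job())"
```

```text
the job is handed in; nothing more can be done
None
```

Job handed in: the camera put the blue wheel at about 1.6 rad, caught on the red tooth, with the gripper clear and the black knob never approached; the hand-in returned no verdict.

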